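# Lock the red adapter in the bayonet socket and hold it

## Task

Take the red-marked adapter out of the rack, push it down into the spring-loaded bayonet socket with its two lugs in the two slots until its collar is flat on the socket's face, and, keeping it pressed down, turn it clockwise (seen from above) about a quarter turn to the stop. Springs push it back out of the turn and up, so keep gripping it, turned to the stop and pressed fully home, so that the side locking screw can be fitted: the program finishes while still holding it there. Leave the blue-marked adapter in the rack and the other things on the bench where they are.

Things in the scene. Friction and masses are not known exactly. Their poses are not given: they have to be found in the camera images.
- red_grip (a point): Adapter to fit: steel, 79 mm tall, loose in the grey rack, 0.2 to 0.4 kg; red top, red line round its collar. Point: centre of its upper grip block, 40 (its x) x 24 (its y) x 50 mm high. Grip it across the 24 mm, fingers closing along y. Below the block a round collar, 50 mm diameter, 6 mm thick, underside 31 mm below the point. z is up; a half turn about z gives the same shape.
- red_foot (a point): Centre of the bottom end of the red adapter's stem, 54 mm below red_grip, same axes. The stem is round, 28 mm diameter, 23 mm long from collar to bottom, its foot bevelled to 22 mm. Two lugs stick out of the stem along +x and -x to 22 mm from the axis, 9 mm wide, from 6 to 14 mm above this point.
- blue_grip (a point): The same grip-block centre on the second adapter, which is alike but with a blue top and a blue line round its collar. It stays in its hole of the rack, 110 mm from the red one; either may be in either hole.
- rack: Grey plastic rack, fixed, 80 (x) x 190 (y) x 32 mm, origin at the centre of its underside. Two 46 mm holes 55 mm either side of the centre along y; in each hangs an adapter by its collar on the rack's top, stem and lugs in the hole. Lift an adapter at least 25 mm straight up to clear it.
- socket_face (a point): Bayonet socket, bolted down: round, 80 mm diameter, on a blue 120 mm square base. Point: centre of its level upper face, 52 mm above the table; z is up. In the 6 mm thick face a round 31 mm hole with two slots along +x and -x, 15 mm wide, reaching 24 mm from the axis, a black line beyond each. A locking screw sticks out of the side along +y to 57 mm from the axis, below the face.
- ejector (a joint): Spring plate in the socket, in m, 0 when up, growing downward. Its top is 12 mm below the face when up, so the stem meets it with the collar still 11 mm above the face; it pushes up with 4 N there and 10 N with the collar on the face (0.011). The lugs clear the face's underside, and can turn, with the collar less than 5 mm above the face; if let up then, they catch under it.
- lock (a joint): Sprung ring in the socket that the lugs push round, in rad, 0 at rest, growing clockwise (from above) to a stop at 1.2. The lugs meet it about 0.2 rad from the slots, so the adapter stops about 1.4 rad clockwise from the slots, at the red dots on the face; anticlockwise is blocked. It pushes back with 0.04 N m at rest, 0.12 N m at the stop, and turns the adapter back if it is let go.
- flange: Bystander: grey steel flange with a hub, 66 mm diameter, 26 mm high, loose, origin at the centre of its underside.
- vee_block: Bystander: grey steel V-block, 38 x 50 x 40 mm, loose, origin at the centre of its underside.
- bush: Bystander: bronze flanged bush, 39 mm diameter, 40 mm high, loose, origin at the centre of its underside.
Not all that is in view belongs to the job. What is shaped like the part that bears red_grip but pink or turquoise is not meant.

How it is judged (in metres and radians):
On the way, in this order (a step that is already met when the one before it is completed fails the run):
1. the red adapter is lifted clear of the rack (height (world z) of red_grip above 0.085 m), for 0.1 s.
2. it is pushed down in the socket, lugs in the slots, before it is turned (value of joint ejector above 0.0085 m and value of joint lock below 0.3 rad and horizontal distance between red_grip and socket_face below 0.005 m), for 0.05 s.
At the end, for the whole second after the job is handed in: The red adapter sits in the socket, upright within 3.5 degrees and centred within 4 mm, collar within 2.5 mm of the face, turned at least 1.15 rad from the slots with the lock ring at 1.05 rad or more, and the fingers still grip it with more than 2 N (value of joint lock above 1.05 rad and value of joint ejector above 0.0085 m and z of red_grip in the frame of socket_face below 0.0335 m and horizontal distance between red_grip and socket_face below 0.004 m and angle between red_grip's own z axis and vertical below 0.06 rad and angle between the x axis of red_grip and the x axis of socket_face, either way round above 1.15 rad and contact force between the fingers and red_adapter above 2 N); the arm keeps its last pose, push and grip.
It fails at once if the blue adapter is moved more than 20 mm (distance of blue_grip from where it was at the start of the episode above 0.02 m).
It fails at once if the flange is moved more than 20 mm (distance of flange from where it was at the start of the episode above 0.02 m).
It fails at once if the V-block is moved more than 20 mm (distance of vee_block from where it was at the start of the episode above 0.02 m).
It fails at once if the bronze bush is moved more than 20 mm (distance of bush from where it was at the start of the episode above 0.02 m).
It also fails if it takes over 38 s, if anything falls off the work surface, if the arm or the gripper's body presses on something with over 40 N, if the wrist force passes 120 N, or if a joint passes its speed limit or range.

## Robot

A 6-joint arm with a two-finger parallel gripper is mounted at the origin on a cart in front of the work surface, level with it; the furniture and walls round the work are solid. World frame = base frame: x ahead of the robot, y to its left, z up, the work surface at z = 0. Lengths are in mm, angles in rad, forces in N, time in s.
With the tool pointing down it reaches from about 275 to 875 mm from the base axis. Payload 12.5 kg.
Tool frame: the origin (TCP) lies at the very end of the fingers, on their centre line; the grasp point (between the pads) lies grasp_offset behind it (grasp_offset is the distance from the TCP to the grasp point, in mm); z points along the fingers, y is the line along which they close (so a half turn about z gives the same grasp; the last joint's range is limited). The gripper opens to 85 mm and grips with 20 to 120 N. Pads are 22 mm wide; open, the fingers measure 114 mm over their backs; the gripper's body (76 mm by 85 mm) begins 54 mm behind the grasp point. The pads swing forward as they close: fully open they stand 13 mm farther back than shut.
Start: joints at [1.095, 0.351, 1.652, -0, 1.139, -0.085], TCP at [209.479, 508.53, 231.29] pointing down, gripper open.
Joint ranges: [-2.75, 2.75], [-0.79, 2.1], [0.01, 2.65], [-1.57, 4.71], [0.07, 3.14], [-2.87, 2.87]. Speed limits (rad/s): [2.22, 2.22, 2.79, 3.14, 3.14, 3.14].

## Interface

Orientations are given as a unit quaternion [x, y, z, w].
In Python, from workcell import * gives the robot as it stands.
- The arm moves only by the shell command python3 -m creep 'ROWS' [OPENING] [FORCE]. ROWS is JSON, a list of rows, each a list of 6 numbers: the shift along the tool's x, y, z in mm, then the turn, a rotation vector about the tool's x, y, z in rad. In form: [[tx, ty, tz, rx, ry, rz], ...]. A call has exactly 8 rows; each row shifts and turns the commanded pose from where the row before left it, along the tool's axes as they then stand; what a row does not reach is not made up. A row lasts 1/10 s, in which the tool goes at most 50 mm and 8.59 degrees, less where a joint would pass 70% of its speed; a pose out of reach is approached as far as the arm can. A call is refused whole if a number of a shift passes 50 or a number of a turn 0.15, either way. A call with a gripper value outside its range is refused whole. OPENING is the finger opening in mm, from 0 to 85.4, set as the call begins (- or left out, the last holds). The fingers move at their own pace and stop on an object; FORCE is the grip in N (left out, the last holds). Time passes only in rows, so rows that do not move let the fingers close, or fill a call up. It gives the time, the measured TCP pose, the force, the opening and the grip force at its end, in the units of the state.
- read_state(): the state, without advancing time (a new reading comes with each control period).
- read_camera(name): name is "scene" or "side" or "wrist"; returns the picture (420x560x3 uint8, red, green, blue); there is no depth.
- camera_info(name): a dict with "intrinsics" (3x3 intrinsics, pixels), "k1" (the pictures are not rectified: a ray, as slopes to the right and down, at radius r is drawn at 1 + k1 r^2 times it, then the intrinsics apply), "world_to_cam" (4x4, takes a point from world to camera coordinates). Camera axes: x right, y up, looking along -z (the intrinsics and any distortion apply to the point x, -y, -z); pixel columns grow to the right and rows downward; lengths in mm; the calibration is good to about 2 mm. A picture is of the moment at which its call begins: read the wrist's pose just before it. camera_info takes no time and is no camera call; for the wrist camera it gives the pose at the moment of the call.
- finish_job(): hands the job in; it is judged then, once.
Trained networks look in the newest picture that a camera, given by its name, has taken for a name from the list of things; names that differ only in an ending like _2 or _b are one class to them, and where a whole thing is asked for, a point or a joint stands for the part that bears it (a point fixed in the world has none). Each returns a list of dicts, best first, with "p" (0 to 1); they miss things now and then, are a little off and sometimes report something else, mostly with a low value. They report only what shows in the picture. A call takes as long as a camera call. They do not tell look-alikes from the thing itself.
- find_in(label, camera): "location" ([column, row] in pixels, amid what is visible of it).
The state is a dict: "time_s": time; "joint_positions": joint angles; "joint_velocities": joint speeds; "tau": joint torques, N m; "ee_pos": TCP position; "tool_rot": TCP orientation; "contact_force": force on the tool from outside, world axes, zero at the start; "ft_torque": the same for the moment, N m; "finger_gap": finger opening in mm; "gripper_force": force on a finger pad.
Only numpy, scipy, OpenCV 4.12 (cv2) and the standard library are available. Lean on these libraries where they do the work, as an engineer would, in place of code of your own. Each camera call takes 0.05 s, during which the arm holds its last target. There are 200 camera calls.

## Working session

There is one attempt and no reset: what is moved stays moved. The work goes in short steps, Python scripts to look and compute and a shell command to move; the robot and the scene stay as the last step left them, time stands still between calls to the robot, and variables do not carry over. Pictures are saved under pics/ and viewed, at most 10 in all, crops included, and the job is handed in when it is done.

```bash
mkdir -p pics; ls; cat > h.py <<'E'
from workcell import *
import numpy as np, cv2
def snap(c,name):
    im=np.asarray(read_camera(c)); cv2.imwrite('pics/'+name,im[:,:,::-1]); return im
def ray(c,px,info=None):
    i=info or camera_info(c); K=np.array(i['intrinsics']);T=np.array(i['world_to_cam']);k=i['k1']
    d=np.linalg.inv(K)@[px[0],px[1],1]; d=d[:2]; u=d.copy()
    for _ in range(30): u=d/(1+k*(u@u))
    R=T[:3,:3]; o=-R.T@T[:3,3]; v=R.T@np.array([u[0],-u[1],-1]); return o,v
def at(c,px,z,info=None):
    o,v=ray(c,px,info); return o+v*(z-o[2])/v[2]
def proj(c,P,info=None):
    i=info or camera_info(c); K=np.array(i['intrinsics']);T=np.array(i['world_to_cam'])
    p=T[:3,:3]@np.array(P)+T[:3,3]; u=np.array([p[0],-p[1]])/-p[2]; u=u*(1+i['k1']*(u@u)); return (K@[*u,1])[:2]
E
python3 - <<'E'
from h import *
np.set_printoptions(precision=1,suppress=True)
a=[snap(c,c+'0.png') for c in('scene','side','wrist')]
cv2.imwrite('pics/all0.png',cv2.resize(np.hstack(a[:2]),(800,300),interpolation=cv2.INTER_AREA)[:,:,::-1])
H={'red_grip':56,'blue_grip':56,'socket_face':52,'rack':16,'flange':13,'vee_block':20,'bush':20}
for c in('scene','side','wrist'):
  for n,z in H.items():
    for r in find_in(n,c)[:3]: print(c,n,round(r['p'],2),np.array(r['location']),at(c,r['location'],z)[:2])
s=read_state();print(s['time_s'],s['ee_pos'],s['tool_rot'],s['finger_gap'])
try: print(grasp_offset)
except Exception as e: print(e)
E
```

```text
pics
scene red_grip 0.92 [240.6 174.6] [632.5  64.5]
scene red_grip 0.89 [208.3 206. ] [514.3  78.5]
scene red_grip 0.81 [185.9 241.2] [411.8  66.8]
scene blue_grip 0.9 [171.2 179.6] [543.  204.1]
scene blue_grip 0.72 [321.4 256.1] [ 507.1 -199.7]
scene blue_grip 0.41 [319.  262.3] [ 491.3 -201.3]
scene socket_face 0.75 [320.  262.8] [ 493.6 -202.8]
scene rack 0.67 [302.8 176.3] [731.9 -55.7]
scene rack 0.58 [186.  208.5] [509.6 145.3]
scene rack 0.16 [329.4 196.3] [ 699.8 -141.5]
scene flange 0.86 [300.  175.2] [734.9 -46.5]
scene vee_block 0.6 [330.  196.1] [ 697.5 -143.6]
scene bush 0.74 [419.9 262.4] [ 610.2 -387.2]
scene bush 0.38 [205.6 204.7] [538.2 108. ]
side red_grip 0.85 [218.5 192.5] [417.5  41.2]
side red_grip 0.73 [295.1 188.9] [640.7  38.1]
side red_grip 0.68 [251.8 184.6] [515.7  71.3]
side rack 0.69 [253.8 190.9] [521.6  93.7]
side flange 0.54 [334.5 223.2] [739.6 -76. ]
side vee_block 0.59 [322.2 241.8] [ 691.1 -157.3]
side bush 0.54 [301.5 315.4] [ 604.1 -399.7]
1.2 [209.5 508.5 231.3] [0.2 1.  0.  0. ] 85.69072191699809
18.700000000000003
```

```bash
python3 - <<'E'
import cv2,numpy as np
a=cv2.imread('pics/scene0.png');b=cv2.imread('pics/side0.png')
x=cv2.resize(a[130:330,130:400],(800,593),interpolation=cv2.INTER_CUBIC)
cv2.imwrite('pics/c1.png',x)
E
```

```text
(no output)
```

View pics/c1.png

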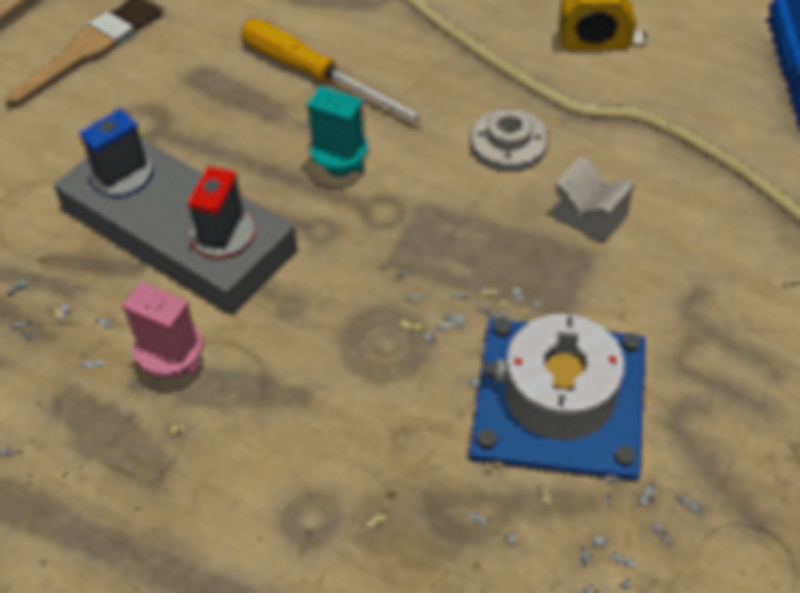

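View pics/side0.png

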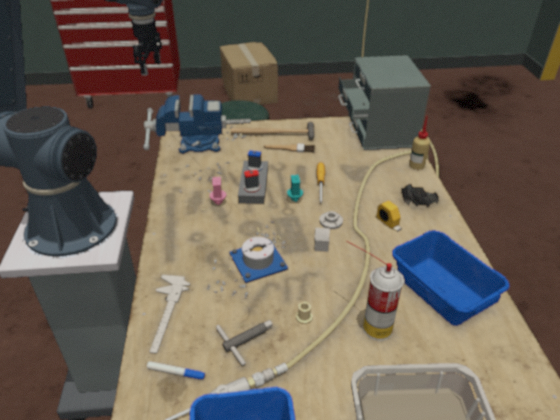

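The scene crop shows the rack with the blue adapter at crop (115,150) and the red at (215,200). The pink and turquoise look-alikes stand outside the rack. The socket is at (565,365), with its slots marked by black lines at (569,322) and (562,400), and the locking screw to the left at (493,367). The side view agrees with this layout.

```bash
cat >> h.py <<'E'
np.set_printoptions(precision=2,suppress=True)
from scipy.spatial.transform import Rotation as Ro
def delta(P,yaw=None):
    """tool-axis shift to world P (TCP); yaw = wanted world angle of tool y axis (mod pi) -> rz"""
    s=read_state();R=Ro.from_quat(s['tool_rot']).as_matrix()
    y=np.degrees(np.arctan2(R[1,1],R[0,1])); r=None
    if yaw is not None: r=np.radians((y-yaw+90)%180-90)  # tool z down: +rz = clockwise
    print('t',s['time_s'],'pos',np.array(s['ee_pos']),'y-yaw',y,'tilt',R[:,2],'shift',R.T@(np.array(P)-s['ee_pos']),'rz',r)
E
python3 - <<'E'
from h import *
c=lambda x,y:(x*270/800+130-.5+.17,y*200/593+130-.5+.17)
for n,p,z in[('redtop',(213,190),88),('bluetop',(110,133),88),('sock',(565,364),52),('b1',(569,322),52),('b2',(562,400),52),('d1',(518,361),52),('d2',(612,359),52)]: print(n,at('scene',c(*p),z))
i=camera_info('wrist');T=np.array(i['world_to_cam']);s=read_state();R=Ro.from_quat(s['tool_rot']).as_matrix()
o=-T[:3,:3].T@T[:3,3];print('cam in tool',R.T@(o-s['ee_pos']),'view dir tool',R.T@(-T[2,:3]),i['intrinsics'],i['k1'])
delta([480,100,260])
print(s['joint_positions'])
E
```

```text
redtop [516.29  92.4   88.  ]
bluetop [529.34 198.23  88.  ]
sock [ 516.91 -193.5    52.  ]
b1 [ 551.08 -181.81   52.  ]
b2 [ 489.16 -203.3    52.  ]
d1 [ 504.39 -163.43   52.  ]
d2 [ 535.56 -221.02   52.  ]
cam in tool [  75.11   -0.29 -143.52] view dir tool [-0.29  0.    0.96] [[372.49   0.   277.74]
 [  0.   372.49 208.52]
 [  0.     0.     1.  ]] -0.06083932516702101
t 1.2 pos [209.5  508.54 231.29] y-yaw 67.60844092909338 tilt [ 0.  0. -1.] shift [-405.73 -274.69  -28.71] rz None
[ 1.1   0.35  1.65 -0.    1.14 -0.08]
```

```bash
python3 -m creep '[[-40,-27,-2,0,0,0],[-40,-27,-2,0,0,0],[-40,-27,-2,0,0,0],[-40,-27,-2,0,0,0],[-40,-27,-2,0,0,0],[-40,-27,-2,0,0,0],[-40,-27,-2,0,0,0],[-40,-27,-2,0,0,0]]' 85
python3 - <<'E'
from h import *
delta([500,98,240])
E
```

```text
time_s: 2.0
ee_pos: [423.9, 185.1, 247.6]
tool_rot: [0.194, 0.981, 0.0, 0.0]
contact_force: [0.8, 1.0, 0.7]
finger_gap: 85.0
gripper_force: 0.0
t 2.0 pos [423.88 185.1  247.64] y-yaw 67.60905495326112 tilt [ 0.  0. -1.] shift [-103.56  -51.54    7.67] rz None
```

```bash
python3 -m creep '[[-30,-15,2,0,0,0.1],[-30,-15,2,0,0,0],[-25,-14,2,0,0,0],[-15,-8,2,0,0,0],[0,0,0,0,0,0],[0,0,0,0,0,0],[0,0,0,0,0,0],[0,0,0,0,0,0]]'
python3 - <<'E'
from h import *
delta([500,98,240])
i=camera_info('wrist');snap('wrist','w1.png')
for n in('red_grip','blue_grip'):
  for r in find_in(n,'wrist')[:3]: print(n,r['p'],r['location'],at('wrist',r['location'],63,i)[:2])
for p in ([516,92,88],[529,198,88]): print(proj('wrist',p,i))
E
```

```text
time_s: 2.8
ee_pos: [489.1, 96.7, 239.5]
tool_rot: [0.242, 0.97, 0.0, 0.0]
contact_force: [-0.1, -0.3, -1.9]
finger_gap: 85.1
gripper_force: 0.0
t 2.8 pos [489.06  96.71 239.45] y-yaw 61.93992764110111 tilt [ 0.  0. -1.] shift [-9.04  6.29 -0.55] rz None
red_grip 0.97 [217.4, 116.9] [414.37  78.96]
red_grip 0.79 [294.2, 207.4] [515.22  99.38]
red_grip 0.75 [321.0, 324.6] [636.78  66.93]
blue_grip 0.65 [406.9, 166.7] [528.59 203.66]
[288.07 220.82]
[410.89 176.06]
```

View pics/w1.png

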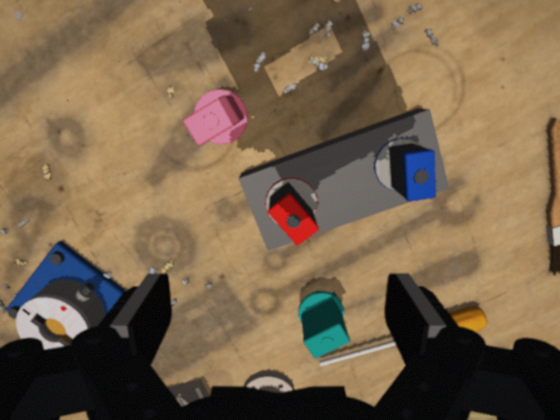

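The wrist view shows the red top at (294,219) with its long axis running down to the right, the blue top at (420,175), and pink and turquoise clear of the rack. Next I'll fit the red top outline at z = 88.

```bash
cat >> h.py <<'E'
def toprect(im,info,cam,hue,z=88,roi=None):
    hsv=cv2.cvtColor(im,cv2.COLOR_RGB2HSV); h=hsv[:,:,0].astype(int)
    m=((np.abs((h-hue+90)%180-90)<8)&(hsv[:,:,1]>170)&(hsv[:,:,2]>90)).astype(np.uint8)
    m=cv2.morphologyEx(m,cv2.MORPH_CLOSE,np.ones((9,9)))
    if roi: k=np.zeros_like(m);k[roi[1]:roi[3],roi[0]:roi[2]]=1;m*=k
    c=max(cv2.findContours(m,0,1)[0],key=cv2.contourArea)[:,0]
    P=np.array([at(cam,p,z,info)[:2] for p in c],np.float32)
    r=cv2.minAreaRect(P); b=cv2.boxPoints(r); e=[b[1]-b[0],b[2]-b[1]]; e=max(e,key=np.linalg.norm)
    return np.array(r[0]),np.array(r[1]),np.degrees(np.arctan2(e[1],e[0]))%180
E
python3 - <<'E'
from h import *
i=camera_info('wrist');im=cv2.imread('pics/w1.png')[:,:,::-1].copy()
r=toprect(im,i,'wrist',0,roi=(250,170,340,260));print('red',r)
b=toprect(im,i,'wrist',115,roi=(380,130,450,220));print('blue',b)
for c,z in(((241,175),32),((430,110),32)): print(at('wrist',c,z,i))
delta([*r[0],200],r[2]+90)
i=camera_info('scene');s=cv2.imread('pics/scene0.png')[:,:,::-1].copy()
print('scene',toprect(s,i,'scene',0,roi=(185,180,215,205)))
E
```

```text
red (array([517.3 ,  96.14]), array([40.79, 24.46]), np.float32(11.490381))
blue (array([532.1 , 204.44]), array([23.5, 39.4]), np.float32(160.4666))
[471.44  65.83  32.  ]
[499.91 250.11  32.  ]
t 2.95 pos [489.21  96.45 239.41] y-yaw 61.92262197761067 tilt [ 0.  0. -1.] shift [-24.92  12.95  39.42] rz -0.6905876434904065
scene (array([517.36,  93.41]), array([41.91, 24.59]), np.float32(9.898159))
```

```bash
python3 -m creep '[[0,0,10,0,0,-0.138],[0,0,10,0,0,-0.138],[0,0,10,0,0,-0.138],[0,0,10,0,0,-0.138],[0,0,10,0,0,-0.138],[0,0,10,0,0,0],[0,0,0,0,0,0],[0,0,0,0,0,0]]'
python3 - <<'E'
from h import *
i=camera_info('wrist');im=snap('wrist','w2.png')
r=toprect(im,i,'wrist',0);print(r)
delta([*r[0],46],r[2]+90)
E
```

```text
time_s: 3.75
ee_pos: [489.4, 96.1, 179.4]
tool_rot: [-0.098, 0.995, -0.0, -0.0]
contact_force: [-0.5, -1.2, 0.9]
finger_gap: 85.1
gripper_force: 0.0
(array([517.04,  95.59]), array([40.17, 23.29]), np.float32(11.644934))
t 3.8 pos [489.62  96.07 179.69] y-yaw 101.28042440050893 tilt [ 0.  0. -1.] shift [-26.73  -5.83 133.7 ] rz -0.006361920729571243
```

```bash
python3 -m creep '[[-9,-2,0,0,0,-0.006],[-9,-2,5,0,0,0],[-9,-2,20,0,0,0],[0,0,35,0,0,0],[0,0,35,0,0,0],[0,0,25,0,0,0],[0,0,14,0,0,0],[0,0,0,0,0,0]]'
python3 -m creep '[[0,0,0,0,0,0],[0,0,0,0,0,0],[0,0,0,0,0,0],[0,0,0,0,0,0],[0,0,0,0,0,0],[0,0,0,0,0,0],[0,0,0,0,0,0],[0,0,0,0,0,0]]' 15 80
python3 -c "
from h import *
delta([517,95.6,46],101.6);print(read_state()['contact_force'])"
```

```text
time_s: 4.6
ee_pos: [516.7, 95.4, 43.8]
tool_rot: [-0.102, 0.995, 0.0, -0.001]
contact_force: [0.0, 0.7, 0.7]
finger_gap: 84.9
gripper_force: 0.0
time_s: 5.4
ee_pos: [517.5, 95.5, 46.1]
tool_rot: [-0.102, 0.995, -0.0, 0.001]
contact_force: [-1.5, -0.4, 6.8]
finger_gap: 23.2
gripper_force: 78.0
t 5.4 pos [517.49  95.55  46.14] y-yaw 101.759446361465 tilt [ 0.  0. -1.] shift [0.47 0.15 0.13] rz 0.0027828639878892773
[-1.5  -0.4   6.77]
```

```bash
python3 -m creep '[[0,0,-10,0,0,0],[0,0,-15,0,0,0],[0,0,-20,0,0,0],[0,0,-20,0,0,0],[0,0,-20,0,0,0],[0,0,-20,0,0,0],[0,0,-9,0,0,0],[0,0,0,0,0,0]]'
python3 - <<'E'
from h import *
delta([510,-110,160],109)
E
```

```text
time_s: 6.2
ee_pos: [517.4, 95.6, 160.4]
tool_rot: [-0.102, 0.995, 0.0, 0.001]
contact_force: [-0.7, 0.3, -3.5]
finger_gap: 23.6
gripper_force: 78.7
t 6.2 pos [517.39  95.62 160.39] y-yaw 101.75621699186559 tilt [ 0.  0. -1.] shift [  49.13 -199.81    0.34] rz -0.12642786379196472
```

```bash
python3 -m creep '[[0,-30,0,0,0,0],[0,-42,0,0,0,0],[0,-42,0,0,0,0],[0,-42,0,0,0,0],[0,-42,0,0,0,0],[0,-42,0,0,0,0],[0,-30,0,0,0,0],[0,-12,0,0,0,-0.06]]'
python3 -m creep '[[0,0,0,0,0,-0.066],[0,0,0,0,0,0],[0,0,0,0,0,0],[0,0,0,0,0,0],[0,0,0,0,0,0],[0,0,0,0,0,0],[0,0,0,0,0,0],[0,0,0,0,0,0]]'
python3 - <<'E'
from h import *
i=camera_info('wrist');im=snap('wrist','w3.png')
for r in find_in('socket_face','wrist')[:2]: print(r['p'],r['location'],at('wrist',r['location'],52,i)[:2])
delta([517,-193,160],109)
E
```

```text
time_s: 7.0
ee_pos: [574.1, -183.1, 157.8]
tool_rot: [-0.131, 0.991, 0.0, -0.001]
contact_force: [-0.1, 0.5, -3.4]
finger_gap: 23.1
gripper_force: 79.4
time_s: 7.8
ee_pos: [574.5, -180.4, 159.4]
tool_rot: [-0.165, 0.986, -0.0, 0.0]
contact_force: [0.2, 0.3, -3.6]
finger_gap: 23.1
gripper_force: 79.4
0.63 [286.8, 114.2] [ 512.94 -195.16]
0.52 [278.2, 298.2] [ 643.69 -156.09]
t 7.9 pos [ 574.5  -180.49  159.3 ] y-yaw 108.9714596784871 tilt [ 0.  0. -1.] shift [58.45  6.86 -0.7 ] rz -0.0004981225799779883
```

View pics/w3.png

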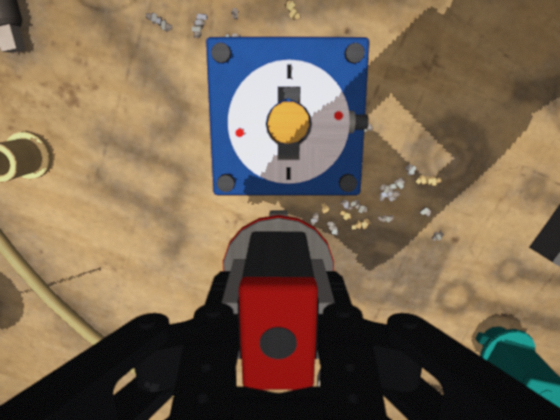

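The wrist view shows the socket face centred near (289,122). The black marks are at (289,71) and (288.5,173), the red dots at (239,132) and (338,115). The red adapter is gripped straight, with its top at (278,333).

```bash
python3 - <<'E'
from h import *
i=camera_info('wrist');im=cv2.imread('pics/w3.png')[:,:,::-1].copy()
g=im.max(2).astype(float);hsv=cv2.cvtColor(im,cv2.COLOR_RGB2HSV)
def cen(m,x,y,w):
    k=m[y-w:y+w+1,x-w:x+w+1].astype(float);Y,X=np.mgrid[y-w:y+w+1,x-w:x+w+1];return np.array([(k*X).sum(),(k*Y).sum()])/k.sum()
W=lambda p:at('wrist',p,52,i)[:2]
b=[W(cen(np.clip(150-g,0,None),x,y,9)) for x,y in((289,71),(289,173))]
rd=np.clip(im[:,:,0].astype(float)-im[:,:,1]-60,0,None)
d=[W(cen(rd,x,y,7)) for x,y in((239,132),(338,116))]
print('marks',b,(b[0]+b[1])/2,np.linalg.norm(b[0]-b[1]));v=b[1]-b[0];print('slot yaw',np.degrees(np.arctan2(v[1],v[0]))%180)
print('dots',d,(d[0]+d[1])/2,np.linalg.norm(d[0]-d[1]));v=d[1]-d[0];print('dot yaw',np.degrees(np.arctan2(v[1],v[0]))%180)
# face outline: pixels not blue, inside the blue square
blue=(np.abs(hsv[:,:,0].astype(int)-112)<12)&(hsv[:,:,1]>140)
pts=[]
for a in np.radians(np.arange(0,360,4)):
    for r in np.arange(50,75,.25):
        x,y=288.5+r*np.cos(a),121.5+r*np.sin(a)
        if blue[round(y),round(x)]: pts.append(W((x,y)));break
P=np.array(pts,np.float32);print('circle ls',len(P),cv2.fitEllipse(P))
# hole: yellow plate seen 12 mm below face through hole rim
print('held',toprect(im,i,'wrist',0,z=201.3,roi=(200,270,360,395)))
# same cross check from scene picture via base square
E
```

```text
marks [array([ 487.1 , -202.87]), array([ 550.03, -181.2 ])] [ 518.57 -192.03] 66.55902739129364
slot yaw 19.001767656695314
dots [array([ 534.3 , -221.22]), array([ 502.46, -163.08])] [ 518.38 -192.15] 66.28977540587131
dot yaw 118.70930326246621
circle ls 87 ((518.375732421875, -191.961669921875), (81.70201110839844, 82.828857421875), 18.090641021728516)
held (array([ 574.29, -180.53]), array([40.96, 24.13]), np.float32(18.886557))
```

```bash
python3 -m creep '[[15,2,0,0,0,0],[15,2,0,0,0,0],[15,2,0,0,0,0],[11.6,1.3,10,0,0,0],[0,0,20,0,0,0],[0,0,20,0,0,0],[0,0,12,0,0,0],[0,0,0,0,0,0]]'
python3 -m creep '[[0,0,0,0,0,0],[0,0,0,0,0,0],[0,0,0,0,0,0],[0,0,1,0,0,0],[0,0,2,0,0,0],[0,0,2,0,0,0],[0,0,2,0,0,0],[0,0,2,0,0,0]]'
python3 - <<'E'
from h import *
i=camera_info('wrist');im=snap('wrist','w4.png')
s=snap('side','s4.png');
cv2.imwrite('pics/c4.png',np.hstack([im[60:420,80:480],cv2.resize(s[200:290,210:310],(400,360),interpolation=cv2.INTER_CUBIC)])[:,:,::-1])
delta([518.6,-192,66],109);print(read_state()['contact_force'],read_state()['ft_torque'])
E
```

```text
time_s: 8.7
ee_pos: [517.9, -191.7, 96.0]
tool_rot: [-0.165, 0.986, 0.001, -0.001]
contact_force: [-0.3, 0.4, -3.1]
finger_gap: 23.2
gripper_force: 79.3
time_s: 9.5
ee_pos: [518.6, -192.0, 88.0]
tool_rot: [-0.165, 0.986, 0.0, -0.0]
contact_force: [-0.2, 0.5, -3.6]
finger_gap: 23.3
gripper_force: 79.3
t 9.6 pos [ 518.45 -191.93   87.92] y-yaw 108.97835461684741 tilt [-0.  0. -1.] shift [-0.13 -0.13 21.92] rz -0.0003777832038683749
[ 0.15  0.82 -3.02] [-0.03  0.   -0.03]
```

View pics/c4.png

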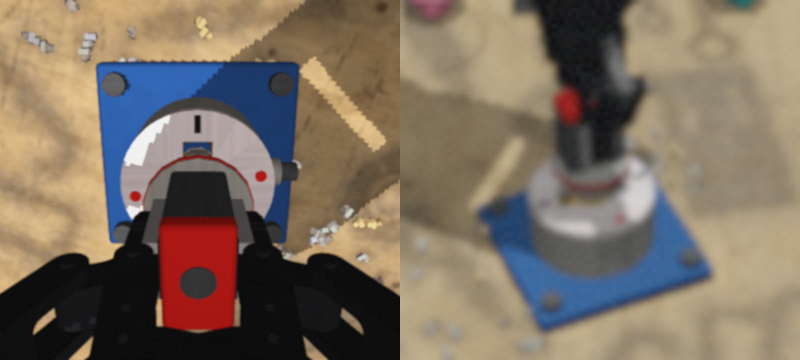

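The left crop shows the lug at (198,150) lined up with the slot and black mark at (197,123). The right crop shows the stem just above the hole. I'll continue down.

```bash
python3 -m creep '[[0,0,1.5,0,0,0],[0,0,1.5,0,0,0],[0,0,1.5,0,0,0],[0,0,1.5,0,0,0],[0,0,1.5,0,0,0],[0,0,1.5,0,0,0],[0,0,0,0,0,0],[0,0,0,0,0,0]]'
python3 -c "
from h import *
delta([518.6,-192,66],109);print(read_state()['contact_force'],read_state()['ft_torque'])"
```

```text
time_s: 10.4
ee_pos: [518.6, -192.0, 79.3]
tool_rot: [-0.165, 0.986, 0.0, -0.0]
contact_force: [0.5, 0.3, -2.3]
finger_gap: 23.1
gripper_force: 79.3
t 10.4 pos [ 518.59 -192.01   79.26] y-yaw 108.97623369361371 tilt [-0.  0. -1.] shift [-0.01  0.01 13.26] rz -0.0004148002974785597
[ 0.47  0.25 -2.31] [-0.   -0.03  0.03]
```

```bash
python3 -m creep '[[0,0,2,0,0,0],[0,0,2,0,0,0],[0,0,2,0,0,0],[0,0,2,0,0,0],[0,0,2,0,0,0],[0,0,2,0,0,0],[0,0,0,0,0,0],[0,0,0,0,0,0]]' - 110
python3 -c "
from h import *
delta([518.6,-192,66],109);print(read_state()['contact_force'],read_state()['ft_torque'])"
```

```text
time_s: 11.2
ee_pos: [518.8, -192.1, 67.5]
tool_rot: [-0.165, 0.986, -0.0, 0.0]
contact_force: [-1.6, -0.1, 5.8]
finger_gap: 22.8
gripper_force: 109.6
t 11.2 pos [ 518.8  -192.1    67.49] y-yaw 108.9773360538279 tilt [ 0. -0. -1.] shift [0.16 0.16 1.49] rz -0.0003955604821979471
[-1.63 -0.06  5.83] [0.13 0.21 0.  ]
```

```bash
python3 -m creep '[[0,0,0.5,0,0,0],[0,0,0.5,0,0,0],[0,0,0.5,0,0,0],[0,0,0.5,0,0,0],[0,0,0,0,0,0],[0,0,0,0,0,0],[0,0,0,0,0,0],[0,0,0,0,0,0]]'
python3 -c "
from h import *
delta([518.6,-192,66],109);print(read_state()['contact_force'],read_state()['ft_torque'])"
```

```text
time_s: 12.0
ee_pos: [518.8, -192.1, 66.2]
tool_rot: [-0.165, 0.986, -0.0, 0.0]
contact_force: [-4.9, 2.4, 14.6]
finger_gap: 22.8
gripper_force: 111.2
t 12.0 pos [ 518.85 -192.11   66.23] y-yaw 108.9811687605968 tilt [ 0. -0. -1.] shift [0.2  0.18 0.23] rz -0.0003286671298171005
[-4.92  2.44 14.6 ] [ 0.36  0.71 -0.  ]
```

```bash
python3 -m creep '[[0,0,0,0,0,0.05],[0,0,0,0,0,0.1],[0,0,0,0,0,0.1],[0,0,0,0,0,0.1],[0,0,0,0,0,0.1],[0,0,0,0,0,0.1],[0,0,0,0,0,0.05],[0,0,0,0,0,0]]'
python3 -c "
from h import *
delta([518.6,-192,66],109);print(read_state()['contact_force'],read_state()['ft_torque'])"
```

```text
time_s: 12.8
ee_pos: [519.4, -192.4, 66.2]
tool_rot: [0.135, 0.991, -0.0, 0.001]
contact_force: [-0.3, 0.5, 10.4]
finger_gap: 22.9
gripper_force: 110.5
t 12.8 pos [ 519.43 -192.38   66.21] y-yaw 74.50544478310617 tilt [ 0. -0. -1.] shift [0.91 0.15 0.21] rz -0.6020435625457841
[-0.35  0.45 10.36] [ 0.03  0.2  -0.02]
```

```bash
python3 -m creep '[[0,0,0,0,0,0.08],[0,0,0.3,0,0,0.12],[0,0,0,0,0,0.12],[0,0,0,0,0,0.12],[0,0,0,0,0,0.12],[0,0,0,0,0,0.1],[0,0,0,0,0,0.04],[0,0,0,0,0,0]]'
python3 -c "
from h import *
delta([518.6,-192,66],109);print(read_state()['contact_force'],read_state()['ft_torque'])"
```

```text
time_s: 13.6
ee_pos: [519.3, -192.6, 66.2]
tool_rot: [0.466, 0.885, -0.0, 0.001]
contact_force: [-3.4, -0.8, 15.0]
finger_gap: 22.8
gripper_force: 111.1
t 13.6 pos [ 519.34 -192.62   66.21] y-yaw 34.43423944390055 tilt [ 0. -0. -1.] shift [ 0.93 -0.25  0.21] rz -1.3014180309576533
[-3.36 -0.84 15.  ] [-0.26  0.71  0.  ]
```

```bash
python3 -m creep '[[0,0,0,0,0,0.04],[0,0,0,0,0,0.04],[0,0,0,0,0,0.03],[0,0,0,0,0,0.02],[0,0,0,0,0,0],[0,0,0,0,0,0],[0,0,0,0,0,0],[0,0,0,0,0,0]]'
python3 - <<'E'
from h import *
i=camera_info('wrist');im=snap('wrist','w5.png');s=snap('side','s5.png')
cv2.imwrite('pics/c5.png',np.hstack([im[60:420,80:480],cv2.resize(s[200:290,210:310],(400,360),interpolation=cv2.INTER_CUBIC)])[:,:,::-1])
print('held',toprect(im,i,'wrist',0,z=108))
delta([518.6,-192,66],109);print(read_state()['contact_force'],read_state()['ft_torque'])
E
```

```text
time_s: 14.4
ee_pos: [519.2, -192.6, 66.2]
tool_rot: [0.522, 0.853, -0.0, 0.001]
contact_force: [-3.4, 0.1, 15.8]
finger_gap: 22.7
gripper_force: 111.1
held (array([ 518.72, -192.47]), array([24.32, 42.85]), np.float32(117.29295))
t 14.5 pos [ 519.24 -192.63   66.19] y-yaw 27.0729472131277 tilt [ 0. -0. -1.] shift [ 0.85 -0.28  0.19] rz -1.4298968175861178
[-3.52 -0.41 15.02] [-0.21  0.76  0.15]
```

View pics/c5.png

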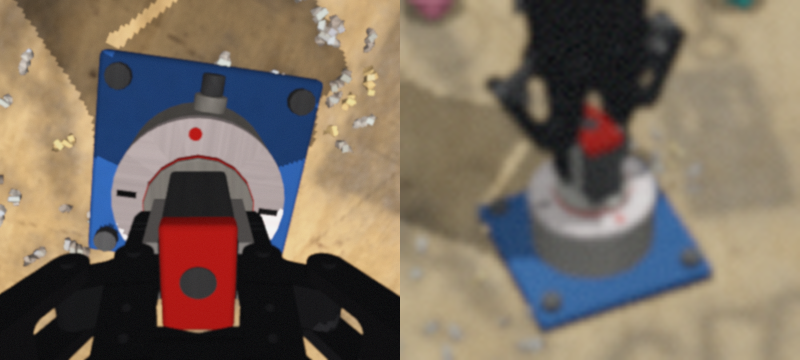

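The adapter's axis now points at the red dot (195,134) and the collar sits on the face. One small extra turn will confirm the stop.

```bash
python3 -m creep '[[0,0,0,0,0,0.02],[0,0,0,0,0,0.01],[0,0,0,0,0,0],[0,0,0,0,0,0],[0,0,0,0,0,0],[0,0,0,0,0,0],[0,0,0,0,0,0],[0,0,0,0,0,0]]'
python3 - <<'E'
from h import *
delta([518.6,-192,66],109);s=read_state();print(s['contact_force'],s['ft_torque'],s['gripper_force'])
E
```

```text
time_s: 15.3
ee_pos: [519.2, -192.7, 66.2]
tool_rot: [0.534, 0.845, -0.0, 0.001]
contact_force: [-2.9, -1.4, 14.5]
finger_gap: 23.1
gripper_force: 111.1
t 15.3 pos [ 519.22 -192.67   66.21] y-yaw 25.39981291364311 tilt [ 0. -0. -1.] shift [ 0.87 -0.27  0.21] rz -1.459098519940173
[-2.88 -1.43 14.46] [-0.14  0.83  0.49] 111.11172080039978
```

Torque rose from 0.15 to 0.49 N m, so it is firmly against the stop, and it's still pressed and gripped. I'll hand it in.

```bash
python3 -c "
from workcell import *
print(finish_job())"
```

```text
the job is handed in; nothing more can be done
None
```

I handed the job in at about 15 s of the 38 s. The red adapter is in the socket with its collar on the face, turned about 1.45 rad clockwise to the stop, and still gripped and pressed down. The hand-in returned no verdict.

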